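Change over the sorting trays

ROBOT

A 7-joint arm with a two-finger parallel gripper is mounted at the origin on the work surface. World frame = base frame: x ahead of the robot, y to its left, z up, the work surface at z = 0. Lengths are in m, angles in rad, forces in N, time in s.
With the tool pointing down it reaches from about 0.425 to 0.925 m from the base axis. Payload 6.8 kg.
Tool frame: the origin (TCP) lies between the finger pads; the fingertips stand 22 mm ahead of it and the grasp point (between the pads) lies 3 mm ahead of it; z points along the fingers, x is the direction in which the jaws open and shut, and the axes are right-handed (so a half turn about z gives the same grasp; the last joint's range is limited). The gripper opens to 88 mm and grips with 3 to 60 N. Pads are 20 mm wide; open, the fingers measure 115 mm over their backs; the gripper's body (75 mm by 178 mm) begins 61 mm behind the grasp point.
Start: joints at [1.081, 0.477, 0.022, 1.555, -0.011, 1.109, -0.083], TCP at [0.252, -0.626, 0.245] pointing down, gripper open.
Joint ranges: [-2.96, 2.96], [-0.34, 2.1], [-1.41, 1.46], [0.24, 2.44], [-1.37, 4.51], [0.17, 1.92], [-2.96, 2.96]. Speed limits (rad/s): [2.39, 2.39, 3.14, 3.14, 3.14, 3.14, 3.14].

INTERFACE

Orientations are given as [roll, pitch, yaw] about the fixed x, y, z axes, in that order (R = Rz(yaw) Ry(pitch) Rx(roll)).
In Python, from bench import robot gives the robot as it stands. The module is installed in compiled form; this text tells all that it offers.
- The arm moves only by the tool servo_tool, never from a script. Its argument "increments" is one flat list of numbers, 5 for each row, row after row: the shift along the tool's x, y, z in mm, then the turn about the tool's z in degrees, then the opening in per cent of the stroke, from 0 (shut) to 100 (fully open). In form: [dx, dy, dz, yaw, jaw, dx, dy, dz, yaw, jaw, ...]. A call has 1 to 20 rows; each row shifts and turns the commanded pose from where the row before left it, along the tool's axes as they then stand; what a row does not reach is not made up. A row lasts 1/8 s, in which the tool goes at most 62.5 mm and 10.7 degrees, less where a joint would pass 70% of its speed; a pose out of reach is approached as far as the arm can. A call with a gripper value outside its range is refused whole. The fingers move at their own pace and stop on an object; "squeeze" is the grip in N (left out, the last holds). Time passes only in rows, so rows that do not move let the fingers close. It gives the time, the measured TCP pose, the force and the opening at its end, in the units of the state.
- robot.get_state(): the state, without advancing time (a new reading comes with each control period).
- robot.snapshot(name): name is "side" or "top"; returns a dict with "img" (420x560x3 uint8, red, green, blue), "mtx" (3x3 intrinsics, pixels), "R" (3x3) and "t" (3): a world point X has camera coordinates R X + t. Camera axes: x right, y down, z forward; pixel columns grow to the right and rows downward; lengths in m; the calibration is good to about 2 mm. A picture is of the moment at which its call begins. There is no depth.
- robot.finish_job(): hands the job in, once; it reports no verdict.
The state is a dict: "clock": time; "q": joint angles; "qd": joint speeds; "joint_torque": joint torques, N m; "tcp_pos": TCP position; "tcp_rot": TCP orientation; "contact_force": force on the tool from outside, world axes, zero at the start; "torque": the same for the moment, N m; "opening": opening from 0.0 (shut) to 1.0 (fully open).
Only numpy, scipy, OpenCV 4.12 (cv2) and the standard library are available. Lean on these libraries where they do the work, as an engineer would, in place of code of your own. Each camera call takes 0.05 s, during which the arm holds its last target. There are 200 camera calls.

TASK

Change over the sorting trays: with the fingertips, push the tray with the blue pill cups fully home, and only then hook a fingertip behind the lip of the tray with the three red slide clamps and draw it out all the way to its stop. Work the clamp tray from behind its lip only, without pinching it or touching its front. Lift nothing: the cups stay standing and the clamps lying in their trays, untouched by the fingers, and the gallipot, jar and clipboard stay where they are.

Things in the scene. Friction and masses are not known exactly. Their poses are not given: they have to be found in the camera images.
- cup_tray (a joint): Tray with the blue cups (starts partly drawn out): slide: 0 fully home, 0.09 m fully drawn out at its stop, grows as it comes out. Needs about 1.5 N to move, has no spring and stays where it is left. At 0 the lip point lies 53 mm in front of the runner's mouth.
- clamp_tray (a joint): Tray with the three red clamps (starts home or nearly so): slide: 0 fully home, 0.09 m fully drawn out at its stop, grows as it comes out. Needs about 1.5 N to move, has no spring and stays where it is left. At 0 the lip point lies 53 mm in front of the runner's mouth.
- cup_lip (a point): Upright front lip of the grey tray holding the blue cups (mm): 80 wide (y), 8 thick; black front plate, top 38 above the counter, and aluminium rear plate, top 44 above it. Point: middle of its top, mid-thickness; faces 4 to -x and 4 to +x. x points to the tray's rear (it draws out along -x), y along the lip, z up. Moves with the tray.
- clamp_lip (a point): Upright front lip of the grey tray holding the red clamps (mm): 80 wide (y), 8 thick; black front plate, top 38 above the counter, and aluminium rear plate, top 44 above it. Point: middle of its top, mid-thickness; faces 4 to -x and 4 to +x. x points to the tray's rear (it draws out along -x), y along the lip, z up. Moves with the tray.
- cup_bay (a point): Cup tray: (mm) empty finger bay just behind the lip: 46 long (x) x 72 wide, floor 14 above the counter, side and rear walls 26 above it. Point: centre of the bay's floor, 27 behind the lip point; axes as the lip's. The well with the contents follows behind, 52 to 204 behind the lip point. Moves with the tray.
- clamp_bay (a point): Clamp tray: (mm) empty finger bay just behind the lip: 46 long (x) x 72 wide, floor 14 above the counter, side and rear walls 26 above it. Point: centre of the bay's floor, 27 behind the lip point; axes as the lip's. The well with the contents follows behind, 52 to 204 behind the lip point. Moves with the tray.
- clamp_front: Black front plate of the clamp tray's lip, 4 thick x 80 wide x 28 high (mm); origin at the centre of its lower edge, 10 above the counter; not to be touched.
- cup_lane: Beech runner fixed to the counter (mm): 170 long x 102 wide, side rails 30 high; a clear guard, top 75 above the counter, covers it from 30 behind the mouth to the rear. Origin: centre of its mouth (front edge), on the counter; x points from the mouth to the rear, z up. Holds the tray of the cups.
- clamp_lane: Beech runner fixed to the counter (mm): 170 long x 102 wide, side rails 30 high; a clear guard, top 75 above the counter, covers it from 30 behind the mouth to the rear. Origin: centre of its mouth (front edge), on the counter; x points from the mouth to the rear, z up. Holds the tray of the clamps. Which runner stands left and which right varies.
- cups: Stack of translucent blue pill cups, 36 across x 46 high (mm), standing loose in the cup tray's well. Origin at the centre of its underside, z up.
- clamp0: A red slide clamp, 40 x 14 x 8 high, lying loose in the clamp tray's well. Origin at the centre of its underside, z up.
- clamp1: A red slide clamp, 40 x 14 x 8 high, lying loose in the clamp tray's well. Origin at the centre of its underside, z up.
- clamp2: A red slide clamp, 40 x 14 x 8 high, lying loose in the clamp tray's well. Origin at the centre of its underside, z up.
- gallipot: Squat stainless gallipot with rolled rim, 72 across x 40 high (mm), loose on the counter; origin at the centre of its underside.
- jar: White capped jar, 42 across x 70 high (mm), loose on the counter; origin at the centre of its underside.
- clipboard: Aluminium clipboard frame, 220 (its x) x 150 x 16 high (mm), lying loose on the counter; origin at the centre of its underside.
Mind the look-alikes: they are no part of the job. Leave any purple or yellow look-alike of the cup_lane alone.

How it is judged:
By the outcome, as a careful person would: the job done as asked, in the order asked, and still so for the second after the job is handed in, with the robot touching nothing.
It also fails if it takes over 48 s, if anything falls off the work surface, if the arm or the gripper's body presses on something with over 40 N, if the wrist force passes 120 N, or if a joint passes its speed limit or range.

## Working session

There is one attempt and no reset: what is moved stays moved. The work goes in short steps, Python scripts to look and compute and a tool call to move; the robot and the scene stay as the last step left them, time stands still between calls to the robot, and variables do not carry over. Pictures are saved under pics/ and viewed, about 8 in all and at most 12, crops included, and the job is handed in when it is done.

Besides the shell and the picture viewer there is one more tool, called after ">>>" by a JSON object that holds its "op" and its "data", one argument or row to a line. servo_tool: Moves the arm, as the interface text tells. Its arguments: {"type":"object","properties":{"increments":{"type":"array"},"squeeze":{"type":"number"}},"required":["increments"]}

```bash
mkdir -p pics; cat > h.py <<'E'
import numpy as np, cv2
from bench import robot
def snap(n,f):
    s=robot.snapshot(n); cv2.imwrite(f'pics/{f}.png',s['img'][:,:,::-1]); np.savez(f'pics/{f}.npz',**s); return s
def ray(s,u,v,z):
    M=np.asarray(s['mtx']);R=np.asarray(s['R']);t=np.asarray(s['t'])
    d=R.T@np.linalg.inv(M)@np.array([u,v,1.]); c=-R.T@t
    return c+d*(z-c[2])/d[2]
def proj(s,X):
    p=np.asarray(s['mtx'])@(np.asarray(s['R'])@np.asarray(X)+np.asarray(s['t'])); return p[:2]/p[2]
E
python3 - <<'E'
from h import *
for n in('top','side'):
    s=snap(n,n+'0'); print(n,s['mtx'],s['R'],s['t'])
st=robot.get_state(); print(st['tcp_pos'],st['tcp_rot'],st['clock'])
E
```

```text
top [[423.6123552    0.         283.76650866]
 [  0.         423.6123552  201.5200295 ]
 [  0.           0.           1.        ]] [[ 0.08438677 -0.99642811  0.00314531]
 [-0.97428509 -0.0831725  -0.20940605]
 [ 0.20891968  0.01460667 -0.97782371]] [0.00839746 0.51543722 1.29325086]
side [[495.90279536   0.         278.99819575]
 [  0.         495.90279536 212.33497156]
 [  0.           0.           1.        ]] [[-0.97610208 -0.21683989  0.01432485]
 [-0.16024182  0.67366591 -0.72145465]
 [ 0.14678998 -0.70650882 -0.69231351]] [0.48601339 0.07498222 1.36686838]
[ 0.25126936 -0.62595074  0.24377347] [ 3.14144082e+00  1.63225776e-03 -1.18902945e+00] 0.1
```

View pics/top0.png

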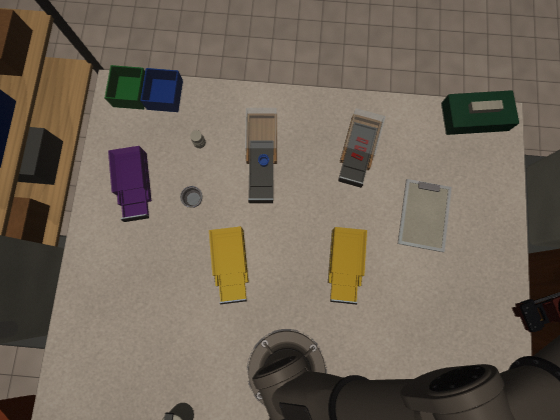

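View pics/side0.png

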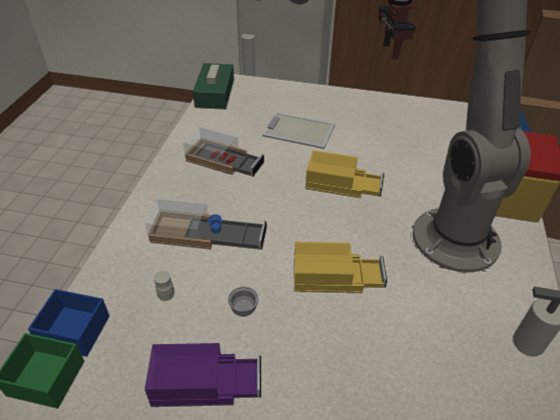

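The cup tray (blue cups, grey tray, beech runner) is in the top image at (261,160) with its lip near (260,200). The clamp tray (three red clamps) is at (360,150) with its lip near (352,182). The yellow units at (229,265) and (348,265) and the purple one at (130,183) are look-alikes with no beech or contents, so they're not part of the job. I'll confirm with an enlarged crop.

```bash
python3 - <<'E'
from h import *
a=cv2.imread('pics/top0.png')[105:210,235:395]; a=cv2.resize(a,None,fx=5,fy=5,interpolation=cv2.INTER_CUBIC)
cv2.imwrite('pics/c1.png',a)
b=cv2.imread('pics/side0.png')[120:255,140:275]; b=cv2.resize(b,None,fx=4.4,fy=4.4,interpolation=cv2.INTER_CUBIC)
cv2.imwrite('pics/c2.png',b)
E
```

```text
(no output)
```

View pics/c1.png

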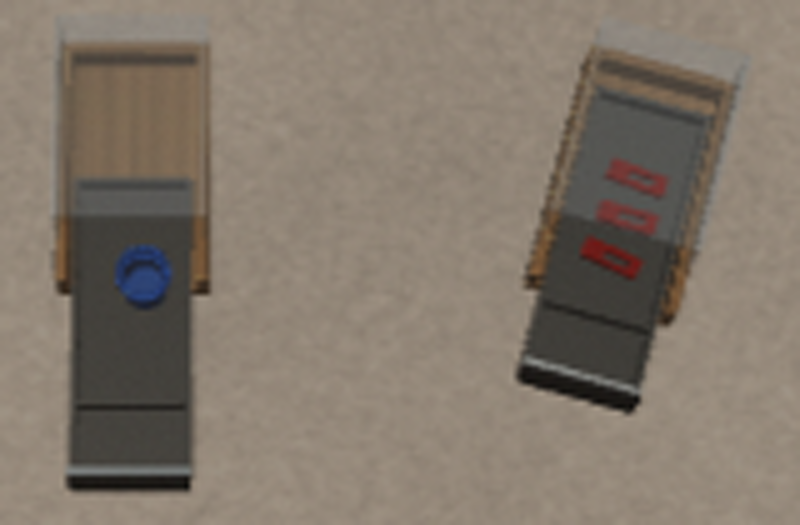

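View pics/c2.png

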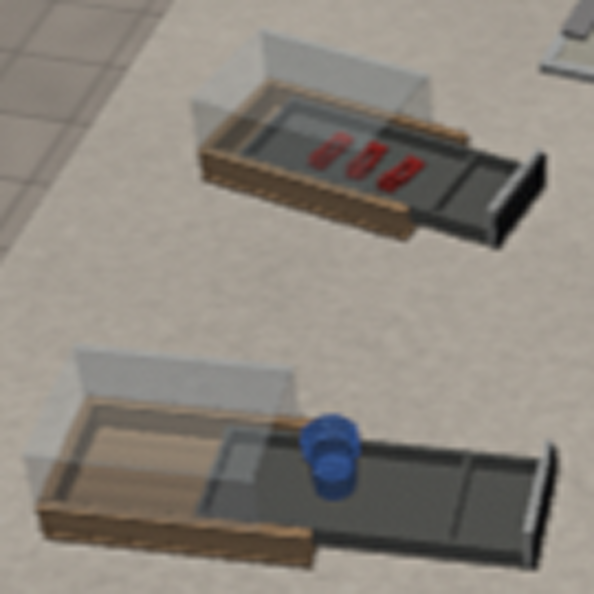

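The crops confirm it: the cup tray is on the left, drawn out, and the clamp tray is on the right, turned and nearly home. Next I compute poses.

```bash
python3 - <<'E'
from h import *
T=dict(np.load('pics/top0.npz'));S=dict(np.load('pics/side0.npz'))
t=lambda x,y,z:ray(T,235+x/5-.4,105+y/5-.4,z)
d=lambda x,y,z:ray(S,140+x/4.4-.4,120+y/4.4-.4,z)
for nm,pts in dict(
 cup_rearedge=[(t,70,467,.044),(t,190,467,.044),(d,549,445,.044),(d,527,532,.044)],
 cup_mouth_bottom=[(t,57,293,0),(t,209,293,0),(d,313,569,0)],
 cup_mouth_top=[(t,57,282,.03),(t,209,282,.03),(d,313,533,.03)],
 clamp_rearedge=[(t,527,357,.044),(t,642,390,.044),(d,541,152,.044),(d,492,210,.044)],
 clamp_mouth_bottom=[(t,527,287,0),(t,668,325,0),(d,408,241,0)],
 clamp_mouth_top=[(t,530,275,.03),(t,672,312,.03),(d,411,208,.03)]).items():
  print(nm,[np.round(p[0](*p[1:])[:2]*1000,0).tolist() for p in pts])
  if 'clamp_rear' in nm or 'cup_rear' in nm:
    for a,b in((0,1),(2,3)):
      A=pts[a][0](*pts[a][1:]);B=pts[b][0](*pts[b][1:]);v=A-B; 
      if v[1]<0:v=-v
      print('  mid',(A+B)/2,'len',np.linalg.norm(v),'yaw of x',np.degrees(np.arctan2(-v[0],v[1])))
T=T
for a,b in(((57,293),(64,45)),((209,293),(209,45)),((527,287),(590,45)),((668,325),(733,85))):
  A=t(*a,.0 if a[1]>0 else 0);A=t(a[0],a[1]-10,.03);B=t(*b,.03);v=B-A;print(np.degrees(np.arctan2(v[1],v[0])),np.linalg.norm(v))
E
```

```text
cup_rearedge [[517.0, 166.0], [524.0, 89.0], [519.0, 93.0], [514.0, 167.0]]
  mid [0.52032191 0.12731434 0.044     ] len 0.07708324993555779 yaw of x 4.88094904551786
  mid [0.51623023 0.13009868 0.044     ] len 0.07426819899004468 yaw of x 3.6321105479118305
cup_mouth_bottom [[646.0, 191.0], [654.0, 89.0], [644.0, 187.0]]
cup_mouth_top [[644.0, 188.0], [653.0, 88.0], [642.0, 185.0]]
clamp_rearedge [[615.0, -123.0], [599.0, -198.0], [595.0, -195.0], [612.0, -122.0]]
  mid [ 0.6073221  -0.16054568  0.044     ] len 0.07716924959547201 yaw of x -11.793811713160924
  mid [ 0.60338881 -0.15852796  0.044     ] len 0.07420873544402491 yaw of x -13.333511552619829
clamp_mouth_bottom [[677.0, -125.0], [658.0, -221.0], [676.0, -127.0]]
clamp_mouth_top [[676.0, -123.0], [658.0, -218.0], [673.0, -128.0]]
4.296421524127015 0.16850419493408725
5.049420008859769 0.16853433500164164
-11.215012301083078 0.17121248186361218
-12.563136493996597 0.1695945182935857
```

>>> {"op": "servo_tool", "data": {
  "increments": [0, 0, 0, 4.4, 0, 0, 0, 0, 4.4, 0, 0, 0, 0, 4.3, 0, 0, 0, 0, 4.3, 0, -15, -16, 0, 0, 0, -25, -27, 0, 0, 0, -25, -27, 0, 0, 0, -25, -27, 0, 0, 0, -25, -27, 0, 0, 0, -25, -27, 0, 0, 0, -25, -27, 0, 0, 0, -25, -27, 0, 0, 0, -25, -27, 0, 0, 0, -25, -27, 0, 0, 0, -25, -27, 0, 0, 0, -25, -27, 0, 0, 0, -10, -11, 0, 0, 0]
}}

```text
clock: 2.22
tcp_pos: [0.5529, -0.2981, 0.2445]
tcp_rot: [-3.141, 0.001, -1.486]
contact_force: [0.1, -0.5, 0.5]
opening: 0.005
```

>>> {"op": "servo_tool", "data": {
  "increments": [-15, 2, 0, 0, 0, -25, 3.3, 0, 0, 0, -25, 3.3, 0, 0, 0, -25, 3.3, 0, 0, 0, -25, 3.3, 0, 0, 0, -25, 3.3, 0, 0, 0, -25, 3.3, 0, 0, 0, -25, 3.3, 0, 0, 0, -25, 3.3, 5, 0, 0, -25, 3.3, 10, 0, 0, -25, 3.3, 15, 0, 0, -25, 3.3, 15, 0, 0, -25, 3.3, 20, 0, 0, -25, 3.3, 20, 0, 0, -25, 3.3, 20, 0, 0, -25, 3.3, 10, 0, 0, -25, 3.3, 5, 0, 0, -13, 2, 0, 0, 0, 0, 0, 0, 0, 0]
}}

```text
clock: 4.6
tcp_pos: [0.4609, 0.1201, 0.125]
tcp_rot: [-3.141, -0.0, -1.492]
contact_force: [0.2, -0.4, -0.7]
opening: 0.003
```

>>> {"op": "servo_tool", "data": {
  "increments": [-1, 0, 8, 0, 0, -1, 0, 15, 0, 0, -1, 0, 15, 0, 0, -1, 0, 15, 0, 0, 0, 0, 15, 0, 0, 0, 0, 12, 0, 0, 0, 0, 5, 0, 0, 0, -6, 0, 0, 0, 0, -8, 0, 0, 0, 0, -8, 0, 0, 0, 0, -6, 0, 0, 0, 0, -4, 0, 0, 0, 0, -4, 0, 0, 0, 0, -4, 0, 0, 0, 0, -4, 0, 0, 0, 0, -4, 0, 0, 0, 0, 0, 0, 0, 0]
}}

```text
clock: 6.72
tcp_pos: [0.5091, 0.128, 0.0396]
tcp_rot: [-3.141, 0.0, -1.493]
contact_force: [-0.1, 0.5, 0.2]
opening: 0.009
```

```bash
python3 - <<'E'
from h import *
s=snap('side','side1'); st=robot.get_state(); print(st['tcp_pos'],st['contact_force'])
b=cv2.resize(s['img'][150:285,120:300,::-1],None,fx=4.4,fy=4.4,interpolation=cv2.INTER_CUBIC); cv2.imwrite('pics/c3.png',b)
E
```

```text
[0.50906823 0.12796358 0.03966045] [ 0.49895258 -0.17640547 -0.76247911]
```

View pics/c3.png

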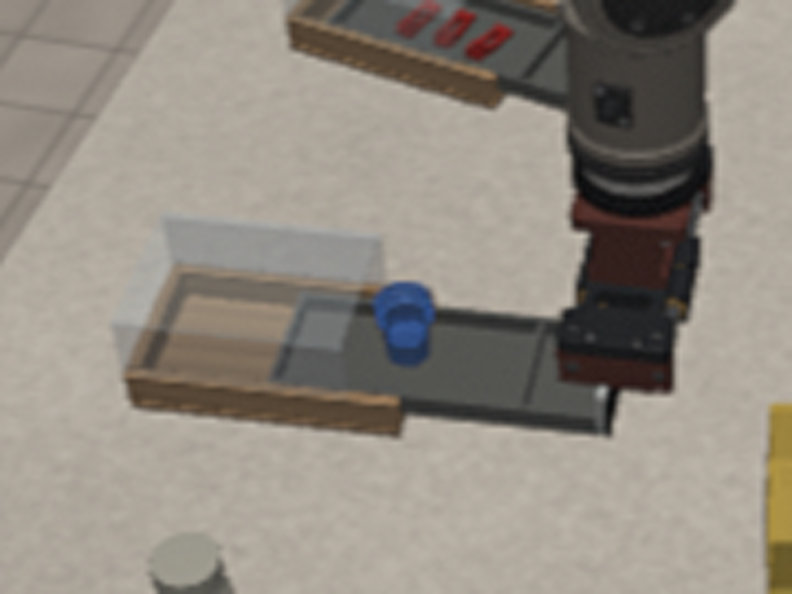

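The fingers are in front of the cup lip and the tray has begun to slide, with the cups still standing at (405,320) in the crop. I'll keep pushing gently.

>>> {"op": "servo_tool", "data": {
  "increments": [0, -2, 0, 0, 0, 0, -4, 0, 0, 0, 0, -4, 0, 0, 0, 0, -4, 0, 0, 0, 0, -4, 0, 0, 0, 0, -4, 0, 0, 0, 0, -4, 0, 0, 0, 0, -4, 0, 0, 0, 0, -4, 0, 0, 0, 0, -4, 0, 0, 0, 0, -4, 0, 0, 0, 0, -4, 0, 0, 0, 0, -4, 0, 0, 0, 0, -4, 0, 0, 0, 0, -4, 0, 0, 0, 0, -3, 0, 0, 0, 0, -2, 0, 0, 0, 0, 0, 0, 0, 0]
}}

```text
clock: 9.02
tcp_pos: [0.5719, 0.1326, 0.0397]
tcp_rot: [-3.141, -0.0, -1.493]
contact_force: [0.2, 0.0, -0.1]
opening: 0.005
```

>>> {"op": "servo_tool", "data": {
  "increments": [0, -2, 0, 0, 0, 0, -2, 0, 0, 0, 0, -2, 0, 0, 0, 0, -1, 0, 0, 0, 0, -1, 0, 0, 0, 0, 0, 0, 0, 0]
}}

```text
clock: 9.78
tcp_pos: [0.5796, 0.1333, 0.0396]
tcp_rot: [-3.141, -0.0, -1.493]
contact_force: [-0.2, -1.4, 0.4]
opening: 0.007
```

>>> {"op": "servo_tool", "data": {
  "increments": [0, -1, 0, 0, 0, 0, -1, 0, 0, 0, 0, -1, 0, 0, 0, 0, 0, 0, 0, 0]
}}

```text
clock: 10.28
tcp_pos: [0.5803, 0.1335, 0.0393]
tcp_rot: [3.137, -0.001, -1.492]
contact_force: [-7.4, -1.2, 5.7]
opening: 0.006
```

>>> {"op": "servo_tool", "data": {
  "increments": [0, 3, 0, 0, 0, 0, 8, 0, 0, 0, 0, 12, 0, 0, 0, 0, 10, -5, 0, 0, 0, 0, -20, 0, 0, 0, 0, -25, 4.1, 0, 0, 0, -25, 4.1, 0, 0, 0, -15, 4.1, 0, 0, 0, 0, 4.2, 0]
}}

```text
clock: 11.4
tcp_pos: [0.55, 0.1315, 0.1315]
tcp_rot: [-3.139, 0.002, -1.783]
contact_force: [0.0, 0.8, 0.1]
opening: 0.004
```

>>> {"op": "servo_tool", "data": {
  "increments": [12, -6, 0, 0, 0, 21, -10.6, 0, 0, 0, 21, -10.6, 0, 0, 0, 21, -10.6, 0, 0, 0, 21, -10.6, 0, 0, 0, 21, -10.6, 0, 0, 0, 21, -10.6, 0, 0, 0, 21, -10.6, 0, 0, 0, 21, -10.6, 0, 0, 0, 21, -10.6, 0, 0, 0, 21, -10.6, 0, 0, 0, 21, -10.6, 0, 0, 0, 21, -10.6, 0, 0, 0, 9, -5, 0, 0, 0, 0, 0, 0, 0, 0]
}}

```text
clock: 13.28
tcp_pos: [0.6277, -0.1654, 0.1295]
tcp_rot: [3.141, -0.0, -1.782]
contact_force: [-0.0, -0.1, -0.1]
opening: 0.003
```

```bash
python3 - <<'E'
from h import *
s=snap('side','side2'); st=robot.get_state(); print(st['tcp_pos'],st['tcp_rot'],st['contact_force'])
b=cv2.resize(s['img'][105:255,130:310,::-1],None,fx=4,fy=4,interpolation=cv2.INTER_CUBIC); cv2.imwrite('pics/c4.png',b)
E
```

```text
[ 0.62768474 -0.16428119  0.12950046] [ 3.14122054e+00  4.71280265e-04 -1.78036310e+00] [ 0.23606189  1.14521011 -0.16486966]
```

View pics/c4.png

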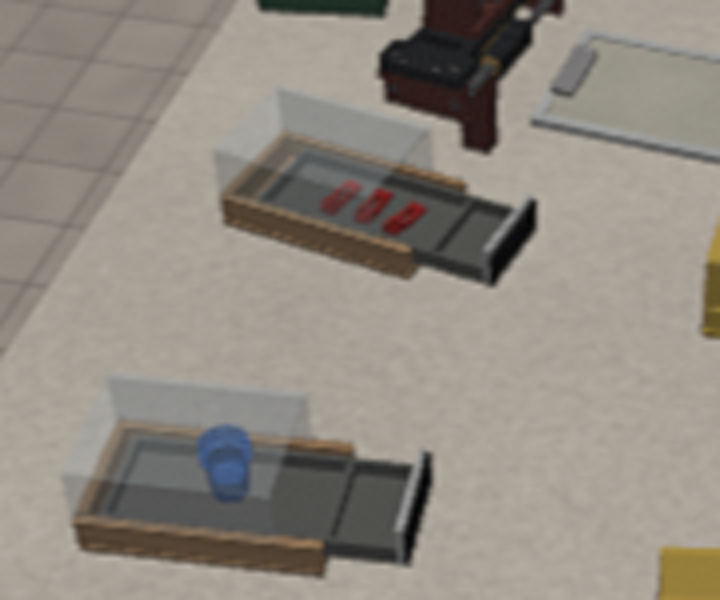

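The cup tray is home with the cups standing at (225,465) in the crop. I'll check where the lowered tip would land relative to the clamp bay.

```bash
python3 - <<'E'
from h import *
s=dict(np.load('pics/side2.npz'))
f=lambda X:np.round((proj(s,X)-[130,105]+.4)*4)
print('tip at bay floor',f([.6277,-.1647,.014]),'tip now',f([.6277,-.1647,.1075]))
a=np.radians(-12);x=np.array([np.cos(a),np.sin(a),0]);y=np.array([-x[1],x[0],0])
c=np.array([.6277,-.1647,.026])
print([f(c+i*.023*x+j*.036*y) for i in(1,-1) for j in(1,-1)])
L=lambda u,v,z:ray(s,130+u/4-.4,105+v/4-.4,z)[:2]
print('lip rear edge',L(532,200,.044),L(487,256,.044),'cup lip',L(429,455,.044),L(405,528,.044))
print('bay rear wall',L(470,202,.026),L(437,249,.026))
E
```

```text
tip at bay floor [483. 245.] tip now [479. 148.]
[array([435., 251.]), array([477., 200.]), array([488., 267.]), array([529., 215.])]
lip rear edge [ 0.5941282  -0.19238278] [ 0.61056746 -0.11640541] cup lip [0.59375181 0.10139124] [0.59016255 0.17079211]
bay rear wall [ 0.64750152 -0.20117087] [ 0.65669501 -0.13723313]
```

The prediction matches the bay outline in the crop, so I descend into the bay.

>>> {"op": "servo_tool", "data": {
  "increments": [0, 0, 10, 0, 0, 0, 0, 18, 0, 0, 0, 0, 18, 0, 0, 0, 0, 15, 0, 0, 0, 0, 12, 0, 0, 0, 0, 8, 0, 0, 0, 0, 4, 0, 0, 0, 0, 0, 0, 0, 0, 3, 0, 0, 0, 0, 4, 0, 0, 0, 0, 3, 0, 0, 0, 0, 2, 0, 0, 0, 0, 2, 0, 0, 0, 0, 3, 0, 0, 0, 0, 3, 0, 0, 0, 0, 3, 0, 0, 0, 0, 0, 0, 0, 0]
}}

```text
clock: 15.45
tcp_pos: [0.6048, -0.1597, 0.0446]
tcp_rot: [3.141, 0.0, -1.781]
contact_force: [0.5, 0.5, 0.3]
opening: 0.01
```

```bash
python3 - <<'E'
from h import *
s=snap('side','side3'); st=robot.get_state(); print(st['tcp_pos'],st['tcp_rot'],st['contact_force'])
b=cv2.resize(s['img'][105:255,130:310,::-1],None,fx=4,fy=4,interpolation=cv2.INTER_CUBIC); cv2.imwrite('pics/c5.png',b)
E
```

```text
[ 0.60479532 -0.15970672  0.0444567 ] [ 3.14060077e+00  4.22568183e-05 -1.78071008e+00] [0.37489746 0.58757082 0.41501262]
```

View pics/c5.png

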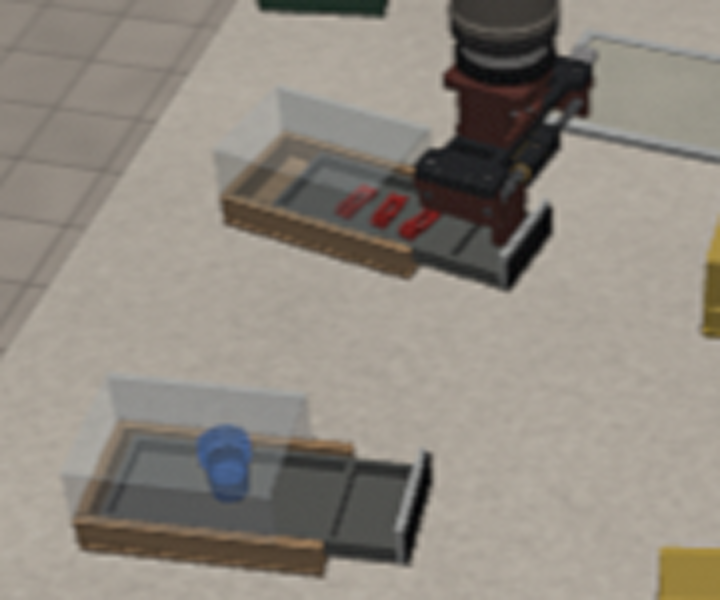

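The finger is hooked behind the lip at (505,235) and the tray is following it. The clamps are clear of the fingers. I'll keep drawing it out.

>>> {"op": "servo_tool", "data": {
  "increments": [0, 2, 0, 0, 0, 0, 4, 0, 0, 0, 0, 4, 0, 0, 0, 0, 4, 0, 0, 0, 0, 4, 0, 0, 0, 0, 4, 0, 0, 0, 0, 4, 0, 0, 0, 0, 4, 0, 0, 0, 0, 4, 0, 0, 0, 0, 4, 0, 0, 0, 0, 4, 0, 0, 0, 0, 4, 0, 0, 0, 0, 4, 0, 0, 0, 0, 4, 0, 0, 0, 0, 4, 0, 0, 0, 0, 2, 0, 0, 0, 0, 0, 0, 0, 0]
}}

```text
clock: 17.62
tcp_pos: [0.5462, -0.147, 0.0446]
tcp_rot: [3.141, 0.0, -1.781]
contact_force: [-0.0, 0.1, -0.3]
opening: 0.006
```

>>> {"op": "servo_tool", "data": {
  "increments": [0, 1, 0, 0, 0, 0, 2, 0, 0, 0, 0, 1, 0, 0, 0, 0, 0, 0, 0, 0]
}}

```text
clock: 18.12
tcp_pos: [0.5426, -0.1462, 0.0446]
tcp_rot: [3.141, 0.0, -1.781]
contact_force: [1.4, 0.8, -0.2]
opening: 0.005
```

>>> {"op": "servo_tool", "data": {
  "increments": [0, 1, 0, 0, 0, 0, 1, 0, 0, 0, 0, 1, 0, 0, 0, 0, 1, 0, 0, 0, 0, 0, 0, 0, 0]
}}

```text
clock: 18.75
tcp_pos: [0.5413, -0.1461, 0.0451]
tcp_rot: [-3.136, 0.0, -1.781]
contact_force: [7.6, -1.7, -6.0]
opening: 0.002
```

The tray is at its stop (7.6 N, and the lip about 143 mm from the mouth as expected). I back off, lift clear and check.

>>> {"op": "servo_tool", "data": {
  "increments": [0, -4, 0, 0, 0, 0, -6, 0, 0, 0, 0, -7, 0, 0, 0, 0, 0, -5, 0, 0, 0, 0, -15, 0, 0, 0, 0, -25, 0, 0, 0, 0, -30, 0, 0, 0, 0, -30, 0, 0, 0, 0, -30, 0, 0, 0, 0, -30, 0, 0, 0, 0, 0, 0, 0]
}}

```text
clock: 20.12
tcp_pos: [0.5568, -0.1495, 0.2131]
tcp_rot: [-3.136, 0.0, -1.781]
contact_force: [0.8, -0.7, 0.9]
opening: 0.01
```

```bash
python3 - <<'E'
from h import *
s=snap('side','side4'); st=robot.get_state(); print(st['tcp_pos'],st['contact_force'])
b=cv2.resize(s['img'][60:330,130:400,::-1],None,fx=2.2,fy=2.2,interpolation=cv2.INTER_CUBIC); cv2.imwrite('pics/c6.png',b)
E
```

```text
[ 0.55578118 -0.14933877  0.2112058 ] [ 1.34895848e-04 -1.74114010e-01 -3.22484938e-01]
```

View pics/c6.png

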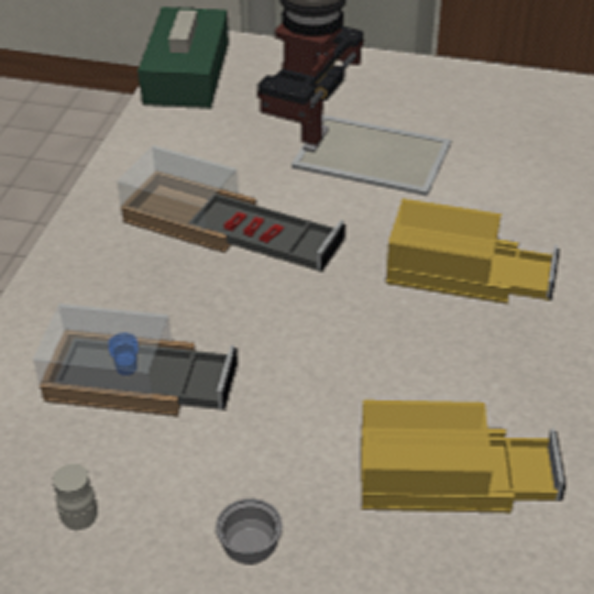

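The clamp tray is drawn out with its three clamps lying flat at (253,228). The cup tray is home with the cups standing at (124,353), and the jar, gallipot and clipboard haven't moved. One numeric check, then I hand in.

```bash
python3 - <<'E'
from h import *
s=dict(np.load('pics/side4.npz'))
L=lambda u,v,z:ray(s,130+u/2.2-.4,60+v/2.2-.4,z)[:2]
print('clamp lip',(L(342,223,.044)+L(319,262,.044))/2,'cup lip',(L(235,350,.044)+L(222,400,.044))/2)
print(robot.finish_job())
E
```

```text
clamp lip [ 0.52493143 -0.13185053] cup lip [0.59032263 0.14523446]
the job is handed in; nothing more can be done
None
```

I pushed the cup tray home first. Then I hooked the closed fingertips behind the clamp tray's lip, drew it out to its stop and handed the job in after about 20 s of the 48 s allowed.

- **Cup tray:** it stopped against a firm 7 N, about where I expected fully home to be (TCP x 0.580 against 0.581 predicted).
- **Clamp tray:** it stopped against 7.6 N, with the lip about 142.5 mm in front of the mouth, against 143 mm for fully drawn out.
- **Last picture:** the cups were standing, the three clamps were lying in their well, and the jar, gallipot and clipboard looked unmoved. The arm was clear of everything.
- **Disagreement:** lip positions read from that picture were rough. They agreed with the arm's readings to a few mm in x but were off by about 10–15 mm in y. I put this down to coarse pixel picking along the lip, because each runner fixes its tray's y position.

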